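# Get the oilstone out from behind the jar and the tin

## Robot

A 6-joint arm with a two-finger parallel gripper is mounted at the origin on a cart in front of the work surface, level with it; the furniture and walls round the work are solid. World frame = base frame: x ahead of the robot, y to its left, z up, the work surface at z = 0. Lengths are in mm, angles in rad, forces in N, time in s.
With the tool pointing down it reaches from about 400 to 925 mm from the base axis. Payload 12.5 kg.
Tool frame: the origin (TCP) lies on the mounting face of the last link; the fingertips stand 190 mm ahead of it and the grasp point (between the pads) lies 171 mm ahead of it; z points along the fingers, y is the line along which they close (so a half turn about z gives the same grasp; the last joint's range is limited). The gripper opens to 95 mm and grips with 3 to 60 N. Pads are 20 mm wide; open, the fingers measure 119 mm over their backs; the gripper's body (75 mm by 180 mm) begins 59 mm behind the grasp point.
Start: joints at [1.12, 0.491, 1.559, -0, 1.092, -0.106], TCP at [211.232, 588.223, 404.761] pointing down, gripper open.
Joint ranges: [-3.1, 3.1], [-0.84, 2.19], [0.05, 2.79], [-1.13, 4.28], [0.06, 2.93], [-2.69, 2.69]. Speed limits (rad/s): [2.22, 2.22, 2.79, 3.14, 3.14, 3.14].

## Interface

Orientations are given as [roll, pitch, yaw] about the fixed x, y, z axes, in that order (R = Rz(yaw) Ry(pitch) Rx(roll)).
In Python, from cell import env gives the robot as it stands.
- The arm moves only by the tool carry_out, never from a script. Its argument "series" is a list of rows, each a list of 5 numbers: the shift along the tool's x, y, z in m, then the turn about the tool's z in degrees, then the opening, from 0 (shut) to 1 (fully open). A call has 1 to 20 rows; each row is the pose to reach, as a shift and turn from the pose commanded when the call began, along the tool's axes at that moment; what a row does not reach only later rows make up. A row lasts 1/8 s, in which the tool goes at most 62.5 mm and 10.7 degrees, less where a joint would pass 70% of its speed; a pose out of reach is approached as far as the arm can. A call with a gripper value outside its range is refused whole. The fingers move at their own pace and stop on an object; the grip force is fixed at half the most. Time passes only in rows, so rows that repeat a pose let the fingers close. It gives the time, the measured TCP pose, the force, the opening and the grip force at its end, in the units of the state.
- env.state(): the state, without advancing time (a new reading comes with each control period).
- env.read_camera(name): name is "scene" or "top" or "wrist"; returns (picture, depth): 420x560x3 uint8, red, green, blue; 420x560 float32, mm along the optical axis (not along the pixel's ray), 0 where there is no reading.
- env.get_calibration(name): a dict with "intrinsics" (3x3 intrinsics, pixels), "cam_to_world" (4x4, takes a point from camera to world coordinates); the wrist camera has in their place "T_tool_cam" (4x4, takes a point from camera to tool coordinates, whose origin is the TCP and whose axes are the flange's). Camera axes: x right, y up, looking along -z (the intrinsics and any distortion apply to the point x, -y, -z); pixel columns grow to the right and rows downward; lengths in mm; the calibration is good to about 2 mm. A picture is of the moment at which its call begins: read the wrist's pose just before it. get_calibration takes no time and is no camera call.
- env.job_done(): hands the job in; it is judged then, once.
The state is a dict: "t": time; "joints": joint angles; "qvel": joint speeds; "tau": joint torques, N m; "eef_pos": TCP position; "tcp_rot": TCP orientation; "ft_force": force on the tool from outside, world axes, zero at the start; "moment": the same for the moment, N m; "opening": opening from 0.0 (shut) to 1.0 (fully open); "grip_force": force on a finger pad.
Only numpy, scipy, OpenCV 4.12 (cv2) and the standard library are available. Lean on these libraries where they do the work, as an engineer would, in place of code of your own. Each camera call takes 0.05 s, during which the arm holds its last target. There are 200 camera calls.

## Task

The oilstone lies at the back of the plywood stand, and the lidded rosin jar and the open ink tin stand in its way: first set both of them aside upright on the cork mat, then lay the stone flat on the sharpening board, centred between the end cleats and in line with the board, and only then put the jar and the tin back upright on the stand, each on the very spot where it stood at the start. Do not tip anything over, and leave the roll of tape, the matchbox and the small brown bottle where they are.

Things in the scene. Friction and masses are not known exactly. Their poses are not given: they have to be found in the camera images.
- stone_center (a point): Oilstone: a grey stone (46 wide x 150 long) glued into a brown wooden tray, 58 x 170 x 30 mm together, 0.25 to 0.5 kg. The wooden tray is the lower 16 mm (58 wide), the stone the upper 14 mm. The point is its centre, 15 mm above its underside; its y axis is the long axis, x across the width, z up. It lies flat at the back of the stand, its front side about 16 mm behind the jar and the tin. Take it across the 58 mm width.
- jar_center (a point): Rosin jar: round, amber body with a grey screw lid fixed on it, diameter 62 mm, 88 mm high, 0.15 to 0.3 kg. The point is its centre, 44 mm above its underside; z is up along its axis. It stands on the front half of the stand, left or right.
- tin_center (a point): Ink tin: round worn red tin without a lid, open at the top, diameter 67 mm, 80 mm high, 0.2 to 0.4 kg. The point is its centre, 40 mm above its underside; z is up along its axis. It stands on the front half of the stand beside the jar, their axes about 100 mm apart along the stand's y.
- stand: Fixed plywood stand: a flat slab 200 mm (its x, front to back) x 190 mm (its y), its top 8 mm above the worktop, with a wooden strip 7 mm thick along the back edge (+x), 30 mm high over the worktop. Origin at the centre of its underside, on the worktop; z up. At the start the stone lies about 20 mm behind its centre (+x), its length along y, and the jar and the tin stand about 57 mm in front of its centre, about 50 mm to each side.
- board: Fixed sharpening board: a wooden slab 206 mm long (its x) x 90 mm wide (its y) with a black rubber top, which is 10 mm above the worktop; a wooden cleat 9 mm wide across each end rises 6 mm over the rubber, 186 mm clear between the cleats. The stone is to lie on the rubber with its length along the board's x (either way round), its centre over the board's centre. Origin at the centre of its underside, on the worktop; z up.
- side_mat: Cork mat, fixed flat on the worktop: 110 mm (its x) x 210 mm (its y), 3 mm thick. The jar and the tin stand here meanwhile, side by side along its y, in either order. Origin at the centre of its underside; z up. Behind it (+x) the hotplate's front stands at x = 0.50 m, its top 87 mm above the worktop.
- dropper_center (a point): Bystander: small brown bottle with a black cap, diameter 36 mm, 78 mm high, standing behind the work. The point is its centre, 39 mm above its underside.
- matchbox: Bystander: matchbox 36 x 53 x 15 mm lying behind the work. Origin at the centre of its underside.
- tape_roll: Bystander: roll of tape lying flat, diameter 89 mm, 24 mm high, near the front edge of the worktop. Origin at the centre of its underside.

How it is judged (in metres and radians):
On the way, in this order (a step that is already met when the one before it is completed fails the run):
1. the jar and the tin both stand upright on the cork mat, let go (x of jar_center in the frame of side_mat between -0.055 and 0.055 m and y of jar_center in the frame of side_mat between -0.105 and 0.105 m and z of jar_center in the frame of side_mat between 0.04 and 0.054 m and angle between each of jar_center, tin_center's own z axis and vertical below 0.1 rad and contact force between the fingers and jar below 0.2 N and linear speed of each of jar, tin below 0.02 m/s and x of tin_center in the frame of side_mat between -0.055 and 0.055 m and y of tin_center in the frame of side_mat between -0.105 and 0.105 m and z of tin_center in the frame of side_mat between 0.036 and 0.05 m and contact force between the fingers and tin below 0.2 N), for 0.2 s.
2. the stone lies on the sharpening board, centred and in line, let go, while the jar and the tin still stand on the cork mat (all of step 1 and x of stone_center in the frame of board between -0.014 and 0.014 m and y of stone_center in the frame of board between -0.014 and 0.014 m and z of stone_center in the frame of board between 0.02 and 0.029 m and angle between the y axis of stone_center and the x axis of board, either way round below 0.15 rad and angle between stone_center's own z axis and vertical below 0.06 rad and contact force between the fingers and stone below 0.2 N and linear speed of stone below 0.02 m/s), for 0.2 s.
At the end, for the whole second after the job is handed in: The stone lies flat on the board's rubber, its centre within 14 mm of the board's centre along and across the board and its length within 0.15 rad of the board's; the jar and the tin stand upright on the stand, each within 15 mm of where it stood at the start; all three are let go and at rest (x of stone_center in the frame of board between -0.014 and 0.014 m and y of stone_center in the frame of board between -0.014 and 0.014 m and z of stone_center in the frame of board between 0.02 and 0.029 m and angle between the y axis of stone_center and the x axis of board, either way round below 0.15 rad and angle between stone_center's own z axis and vertical below 0.06 rad and contact force between the fingers and stone below 0.2 N and linear speed of each of stone, jar, tin below 0.02 m/s and distance of each of jar_center, tin_center from where it was at the start of the episode below 0.015 m and angle between each of jar_center, tin_center's own z axis and vertical below 0.1 rad and contact force between the fingers and jar below 0.2 N and contact force between the fingers and tin below 0.2 N); the robot touches nothing.
It fails at once if the small brown bottle is disturbed (shifted more than 30 mm) (distance of dropper_center from where it was at the start of the episode above 0.03 m).
It fails at once if the matchbox is disturbed (shifted more than 30 mm) (distance of matchbox from where it was at the start of the episode above 0.03 m).
It fails at once if the roll of tape is disturbed (shifted more than 30 mm) (distance of tape_roll from where it was at the start of the episode above 0.03 m).
It fails at once if the jar is tipped over (angle between jar_center's own z axis and vertical above 0.6 rad).
It fails at once if the ink tin is tipped over (angle between tin_center's own z axis and vertical above 0.6 rad).
It also fails if it takes over 141 s, if anything falls off the work surface, if the arm or the gripper's body presses on something with over 40 N, if the wrist force passes 120 N, or if a joint passes its speed limit or range.

## Working session

There is one attempt and no reset: what is moved stays moved. The work goes in short steps, Python scripts to look and compute and a tool call to move; the robot and the scene stay as the last step left them, time stands still between calls to the robot, and variables do not carry over. Pictures are saved under pics/ and viewed, at most 14 in all, crops included, and the job is handed in when it is done.

Besides the shell and the picture viewer there is one more tool, called after "Request:" by a JSON object that holds its "api" and its "payload". carry_out: Moves the arm, as the interface text tells. Its arguments: {"type":"object","properties":{"series":{"type":"array","items":{"type":"array","items":{"type":"number"}}}},"required":["series"]}

```bash
mkdir -p pics; ls
python3 - <<'E'
from cell import env
import cv2,numpy as np
s=env.state();print({k:np.round(v,3).tolist() for k,v in s.items()})
for n in("scene","top"):
    p,d=env.read_camera(n);cv2.imwrite(f"pics/{n}0.png",p[:,:,::-1]);np.savez(f"pics/{n}0.npz",p=p,d=d);c=env.get_calibration(n);print(n,{k:np.round(v,3).tolist() for k,v in c.items()})
print(np.round(env.get_calibration("wrist")["T_tool_cam"],3).tolist(),env.get_calibration("wrist")["intrinsics"])
E
```

```text
pics
{'t': 0.0, 'joints': [1.12, 0.492, 1.559, -0.0, 1.092, -0.106], 'qvel': [0.0, 0.0, -0.002, -0.0, 0.002, 0.002], 'tau': [0.002, -61.266, -25.818, 0.069, 0.048, -0.0], 'eef_pos': [211.211, 588.183, 404.169], 'tcp_rot': [-3.14, -0.0, 2.797], 'ft_force': [-0.1, -0.345, -0.113], 'moment': [-0.014, -0.073, 0.034], 'grip_force': 0.0, 'opening': 1.0}
scene {'intrinsics': [[394.325, 0.0, 279.1], [0.0, 394.325, 208.556], [0.0, 0.0, 1.0]], 'cam_to_world': [[0.702, 0.465, -0.54, 10.512], [-0.712, 0.471, -0.521, -614.035], [0.012, 0.75, 0.662, 728.024], [0.0, 0.0, 0.0, 1.0]]}
top {'intrinsics': [[431.283, 0.0, 270.655], [0.0, 431.283, 205.149], [0.0, 0.0, 1.0]], 'cam_to_world': [[-0.016, 0.99, -0.142, 389.677], [-1.0, -0.017, -0.004, -65.192], [-0.007, 0.142, 0.99, 1270.592], [0.0, 0.0, 0.0, 1.0]]}
[[0.001, 0.956, 0.293, 81.362], [1.0, -0.001, -0.001, -0.492], [-0.0, 0.293, -0.956, 20.223], [0.0, 0.0, 0.0, 1.0]] [[302.41798121   0.         272.08706649]
 [  0.         302.41798121 204.13722548]
 [  0.           0.           1.        ]]
```

View pics/top0.png

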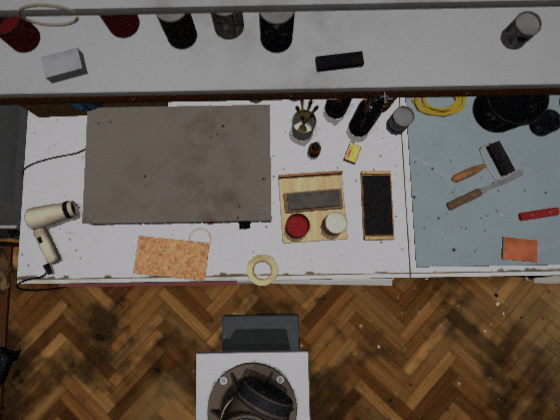

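View pics/scene0.png

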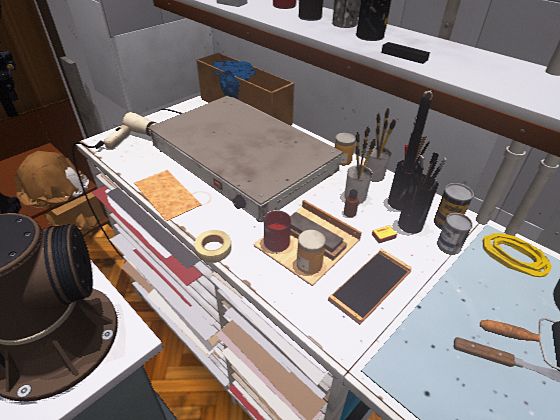

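The top view shows the tin (red, 297,228), the jar (335,224), the stone (313,200), the stand, the board (377,205), the mat (172,258), the tape (262,270), the bottle (314,150) and the matchbox (352,153).

```bash
cat > h.py <<'E'
import numpy as np,cv2
from scipy.spatial.transform import Rotation as R
from cell import env
def pose(s):
    T=np.eye(4);T[:3,:3]=R.from_euler('xyz',s['tcp_rot']).as_matrix();T[:3,3]=s['eef_pos'];return T
def cast(K,T,uv,z):
    uv=np.atleast_2d(uv).astype(float);K=np.array(K)
    d=np.c_[(uv[:,0]-K[0,2])/K[0,0],-(uv[:,1]-K[1,2])/K[1,1],-np.ones(len(uv))]
    w=d@T[:3,:3].T;o=T[:3,3];return o+w*((z-o[2])/w[:,2])[:,None]
def cloud(K,T,d):
    v,u=np.mgrid[:d.shape[0],:d.shape[1]];K=np.array(K)
    P=np.stack([(u-K[0,2])/K[0,0]*d,-(v-K[1,2])/K[1,1]*d,-d],-1)
    return P@T[:3,:3].T+T[:3,3]
def wrist(name):
    s=env.state();p,d=env.read_camera("wrist");c=env.get_calibration("wrist")
    T=pose(s)@c["T_tool_cam"];cv2.imwrite(f"pics/{name}.png",p[:,:,::-1])
    np.savez(f"pics/{name}.npz",p=p,d=d,T=T,K=c["intrinsics"]);return p,d,T,c["intrinsics"]
def rect(P):  # min-area rectangle of world xy points: centre, sides, yaw of long side (deg)
    (c,(w,h),a)=cv2.minAreaRect(P[:,:2].astype(np.float32))
    if w<h:w,h,a=h,w,a+90
    return np.round(c,1),round(w,1),round(h,1),round((a+90)%180-90,2)
E
python3 - <<'E'
from h import *
c=env.get_calibration("top");f=np.load("pics/top0.npz");p,d=f['p'],f['d']
W=cloud(c["intrinsics"],c["cam_to_world"],d);hsv=cv2.cvtColor(p,cv2.COLOR_RGB2HSV)
def big(m):
    n,l,s,_=cv2.connectedComponentsWithStats(m.astype(np.uint8));i=1+s[1:,4].argmax();return l==i
def box(x0,y0,x1,y1):
    m=np.zeros(d.shape,bool);m[y0:y1,x0:x1]=1;return m
for n,b,zr in(("tin",(284,212,312,243),(70,110)),("jar",(320,208,350,240),(80,110)),("stone",(280,185,350,212),(28,60)),("dropper",(305,140,322,160),(50,110)),("tape",(244,252,282,290),(12,40))):
    m=big(box(*b)&(W[...,2]>zr[0])&(W[...,2]<zr[1]));P=W[m];print(n,m.sum(),np.median(P[:,2]).round(1),rect(P))
for n,b,m,z in(("mat",(128,230,215,285),(hsv[...,1]>90)&(hsv[...,0]<20),3),("stand",(272,165,352,248),(hsv[...,1]>70)&(hsv[...,0]<28),8),("board",(355,165,400,245),(hsv[...,1]>70)|(hsv[...,2]<80),12)):
    m=big(box(*b)&m);v,u=np.nonzero(m);P=cast(c["intrinsics"],c["cam_to_world"],np.c_[u,v],z);print(n,m.sum(),rect(P))
for uv in((165,222),(100,280),(230,250)):print(uv,W[uv[1],uv[0]].round(0))
E
```

```text
tin 35 81.7 (array([ 521.5, -139.3]), 64.4, 27.1, 68.95)
jar 392 95.0 (array([ 507.7, -236.6]), 58.6, 58.0, -3.46)
stone 839 37.5 (array([ 580.6, -184. ]), 151.9, 47.7, -85.95)
dropper 101 61.4 (array([ 728.9, -189.3]), 33.1, 27.8, 77.89)
tape 504 23.2 (array([382.1, -31.8]), 86.1, 85.2, 89.11)
mat 2639 (array([420.2, 234.2]), 208.3, 110.6, 83.38)
stand 2976 (array([ 566.8, -183.2]), 202.4, 191.8, 2.65)
board 2057 (array([ 567. , -371.9]), 202.8, 88.0, -0.27)
(165, 222) [518. 234.  83.]
(100, 280) [361. 441.  -1.]
(230, 250) [442.  62.  -5.]
```

```bash
cat >> h.py <<'E'
def go(targets):  # list of (x,y,z_grasp,yawdeg) world mm -> tool shifts (m), turn (deg); first pose = state
    s=env.state();T=pose(s);yaw=np.degrees(s['tcp_rot'][2])
    print("now",np.round(s['eef_pos'],1),"grasp z",round(s['eef_pos'][2]-171,1),"yaw",round(yaw,2),"t",s['t'],"open",round(s['opening'],3),"grip",round(s['grip_force'],1),"F",np.round(s['ft_force'],1))
    for x,y,z,w in targets:
        d=T[:3,:3].T@(np.array([x,y,z+171])-T[:3,3]);print((x,y,z,w),np.round(d/1000,4).tolist(),"turn",round((yaw-w+180)%360-180,2))
E
python3 - <<'E'
from h import *
go([(420,300,233,90),(530,-187,233,90)])
E
```

```text
now [211.2 588.2 404.2] grasp z 233.2 yaw 160.25 t 0.1 open 1.0 grip 0.0 F [ 0.7 -0.3 -0.2]
(420, 300, 233, 90) [-0.2939, -0.2007, 0.0004] turn 70.25
(530, -187, 233, 90) [-0.5621, -0.6218, 0.0008] turn 70.25
```

Request:
{"api": "carry_out", "payload": {"series": [[-0.294,-0.2,0,70.2,1],[-0.294,-0.2,0,70.2,1],[-0.294,-0.2,0,70.2,1],[-0.294,-0.2,0,70.2,1],[-0.294,-0.2,0,70.2,1],[-0.294,-0.2,0,70.2,1],[-0.562,-0.622,0,70.2,1],[-0.562,-0.622,0,70.2,1],[-0.562,-0.622,0,70.2,1],[-0.562,-0.622,0,70.2,1],[-0.562,-0.622,0,70.2,1],[-0.562,-0.622,0,70.2,1],[-0.562,-0.622,0,70.2,1],[-0.562,-0.622,0,70.2,1],[-0.562,-0.622,0,70.2,1],[-0.562,-0.622,0,70.2,1],[-0.562,-0.622,0,70.2,1],[-0.562,-0.622,0,70.2,1],[-0.562,-0.622,0,70.2,1],[-0.562,-0.622,0,70.2,1]]}}

```text
t: 2.6
eef_pos: [529.9, -186.8, 404.8]
tcp_rot: [3.141, -0.0, 1.572]
ft_force: [0.2, 0.2, -0.8]
opening: 0.999
grip_force: 0.0
```

Run:
```python
from h import *
go([]);wrist("w1")
```

```text
now [ 529.9 -186.8  404.8] grasp z 233.8 yaw 90.07 t 2.6 open 0.999 grip 0.0 F [ 0.2  0.2 -0.8]
```

View pics/w1.png

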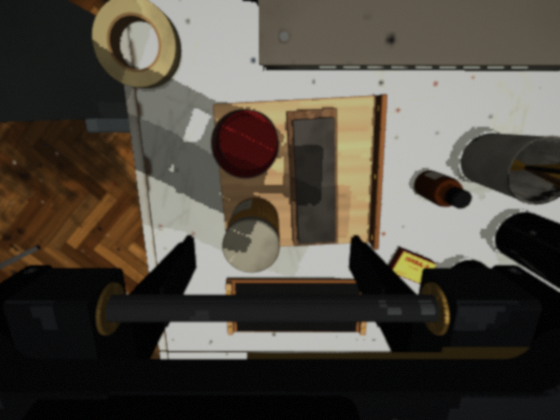

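The wrist view shows the tin at (245,143), the jar lid at (251,243), the stone at (314,178) and the board at the bottom (297,305), partly behind the gripper.

Run:
```python
from h import *
def big(m):
    n,l,s,_=cv2.connectedComponentsWithStats(m.astype(np.uint8));i=1+s[1:,4].argmax();return l==i
f=np.load("pics/w1.npz");p,d,T,K=f['p'],f['d'],f['T'],f['K'];W=cloud(K,T,d);hsv=cv2.cvtColor(p,cv2.COLOR_RGB2HSV)
def box(x0,y0,x1,y1):
    m=np.zeros(d.shape,bool);m[y0:y1,x0:x1]=1;return m
for n,b,zr in(("tinrim",(205,105,290,185),(82,95)),("jar",(215,195,290,275),(91,102)),("stone",(280,95,345,250),(34,45))):
    m=big(box(*b)&(W[...,2]>zr[0])&(W[...,2]<zr[1]));P=W[m];print(n,m.sum(),np.median(P[:,2]).round(1),rect(P),cv2.minEnclosingCircle(P[:,:2].astype(np.float32)))
m=box(200,100,290,185)&((hsv[...,0]<8)|(hsv[...,0]>172))&(hsv[...,1]>150)
v,u=np.nonzero(big(m));P=cast(K,T,np.c_[u,v],88);print("tin colour@88",rect(P))
# rows with the mouth: silhouettes of rim in both
m=box(215,85,400,252)&(W[...,2]>3)&(W[...,2]<14);print("stand",rect(W[m]))
```

```text
tinrim 348 86.3 (array([ 505.1, -135.7]), 66.2, 65.9, -64.13) ((505.0733337402344, -135.7876434326172), 33.449363708496094)
jar 2460 95.5 (array([ 509.2, -240.2]), 60.3, 59.8, -89.46) ((509.6358947753906, -240.64837646484375), 30.728111267089844)
stone 4888 38.1 (array([ 583.1, -187. ]), 150.1, 46.2, -86.03) ((581.86181640625, -187.00042724609375), 77.70401000976562)
tin colour@88 (array([ 506.5, -135.3]), 64.0, 59.2, 77.5)
stand (array([ 583.7, -191.8]), 236.8, 204.5, 3.01)
```

Request:
{"api": "carry_out", "payload": {"series": [[-0.053,-0.021,0,0,1],[-0.053,-0.021,0.05,0,1],[-0.053,-0.021,0.08,0,1],[-0.053,-0.021,0.11,0,1],[-0.053,-0.021,0.14,0,1],[-0.053,-0.021,0.164,0,1],[-0.053,-0.021,0.164,0,1],[-0.053,-0.021,0.164,0,1],[-0.053,-0.021,0.164,0,0.5],[-0.053,-0.021,0.164,0,0.5],[-0.053,-0.021,0.164,0,0.5],[-0.053,-0.021,0.164,0,0.5],[-0.053,-0.021,0.164,0,0.5],[-0.053,-0.021,0.164,0,0.5],[-0.053,-0.021,0.164,0,0.5],[-0.053,-0.021,0.164,0,0.5]]}}

```text
t: 4.65
eef_pos: [508.9, -240.1, 240.9]
tcp_rot: [-3.141, -0.0, 1.572]
ft_force: [-2.2, 1.3, 5.2]
opening: 0.645
grip_force: 30.0
```

Run:
```python
from h import *
go([(426,284,200,90)])
```

```text
now [ 508.9 -240.1  240.9] grasp z 69.9 yaw 90.05 t 4.65 open 0.645 grip 30.0 F [-2.2  1.3  5.2]
(426, 284, 200, 90) [0.5242, -0.0825, -0.13] turn 0.05
```

Request:
{"api": "carry_out", "payload": {"series": [[0,0,-0.03,0,0.5],[0,0,-0.08,0,0.5],[0,0,-0.13,0,0.5],[0.04,-0.006,-0.13,0,0.5],[0.09,-0.014,-0.13,0,0.5],[0.14,-0.022,-0.13,0,0.5],[0.19,-0.03,-0.13,0,0.5],[0.24,-0.038,-0.13,0,0.5],[0.29,-0.046,-0.13,0,0.5],[0.34,-0.054,-0.13,0,0.5],[0.39,-0.062,-0.13,0,0.5],[0.44,-0.07,-0.13,0,0.5],[0.49,-0.078,-0.13,0,0.5],[0.515,-0.081,-0.13,0,0.5],[0.524,-0.083,-0.13,0,0.5],[0.524,-0.083,-0.11,0,0.5],[0.524,-0.083,-0.08,0,0.5],[0.524,-0.083,-0.05,0,0.5],[0.524,-0.083,-0.03,0,0.5],[0.524,-0.083,-0.03,0,0.5]]}}

```text
t: 7.15
eef_pos: [425.6, 283.1, 269.6]
tcp_rot: [-3.139, 0.001, 1.571]
ft_force: [-0.1, -0.3, -2.3]
opening: 0.651
grip_force: 30.0
```

Run:
```python
from h import *
go([(426,284,66,90)]);wrist("w2")
```

```text
now [425.6 283.1 269.6] grasp z 98.6 yaw 90.0 t 7.15 open 0.651 grip 30.0 F [-0.1 -0.3 -2.3]
(426, 284, 66, 90) [0.0009, 0.0004, 0.0326] turn -0.0
```

View pics/w2.png

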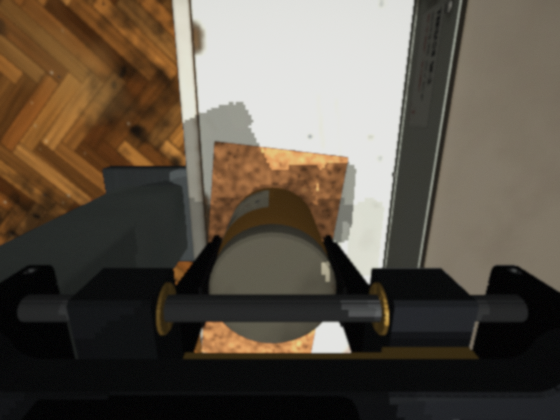

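The jar hangs upright over the mat (mat's far edge from (215,143) to (347,158)); lowering.

Request:
{"api": "carry_out", "payload": {"series": [[0,0,0.015,0,0.5],[0,0,0.025,0,0.5],[0,0,0.031,0,0.5],[0,0,0.033,0,0.5],[0,0,0.033,0,0.5],[0,0,0.033,0,0.5]]}}

```text
t: 7.95
eef_pos: [425.6, 283.9, 238.0]
tcp_rot: [3.141, -0.0, 1.572]
ft_force: [-0.6, 0.7, -1.5]
opening: 0.649
grip_force: 30.0
```

Run:
```python
from h import *
go([])
f=np.load("pics/w2.npz");print(cast(f['K'],f['T'],[(215,143),(347,158)],3).round(1))
```

```text
now [425.6 283.9 238. ] grasp z 67.0 yaw 90.05 t 7.95 open 0.649 grip 30.0 F [-0.6  0.7 -1.5]
[[380.8 340.6   3. ]
 [487.6 328.7   3. ]]
```

Request:
{"api": "carry_out", "payload": {"series": [[0,0,0.001,0,0.5],[0,0,0.002,0,0.5],[0,0,0.002,0,0.5],[0,0,0.002,0,0.75],[0,0,0.002,0,1],[0,0,0.002,0,1],[0,0,0.002,0,1],[0,0,0.002,0,1],[0,0,-0.03,0,1],[0,0,-0.08,0,1],[0,0,-0.13,0,1],[0,0,-0.168,0,1],[0,0,-0.168,0,1]]}}

```text
t: 9.57
eef_pos: [425.5, 283.8, 408.3]
tcp_rot: [3.137, -0.002, 1.572]
ft_force: [-0.5, -0.4, -0.5]
opening: 1.0
grip_force: 0.0
```

Run:
```python
from h import *
go([(505,-136,233,90),(505,-136,68,90)])
```

```text
now [425.5 283.8 408.3] grasp z 237.3 yaw 90.05 t 9.575 open 1.0 grip 0.0 F [-0.5 -0.4 -0.5]
(505, -136, 233, 90) [-0.4199, 0.0791, 0.0037] turn 0.05
(505, -136, 68, 90) [-0.4203, 0.0784, 0.1687] turn 0.05
```

Request:
{"api": "carry_out", "payload": {"series": [[-0.05,0.01,0,0,1],[-0.11,0.021,0,0,1],[-0.17,0.032,0,0,1],[-0.23,0.043,0,0,1],[-0.29,0.055,0,0,1],[-0.35,0.066,0,0,1],[-0.4,0.076,0,0,1],[-0.42,0.079,0,0,1],[-0.42,0.079,0,0,1],[-0.42,0.079,0.05,0,1],[-0.42,0.079,0.09,0,1],[-0.42,0.079,0.13,0,1],[-0.42,0.079,0.155,0,1],[-0.42,0.079,0.166,0,1],[-0.42,0.079,0.166,0,1],[-0.42,0.079,0.166,0,0.5],[-0.42,0.079,0.166,0,0.5],[-0.42,0.079,0.166,0,0.5],[-0.42,0.079,0.166,0,0.5],[-0.42,0.079,0.166,0,0.5]]}}

```text
t: 12.08
eef_pos: [504.7, -136.1, 240.0]
tcp_rot: [-3.141, -0.0, 1.572]
ft_force: [-3.0, 0.8, 6.5]
opening: 0.686
grip_force: 30.0
```

Run:
```python
from h import *
go([(414,184,200,90)])
```

```text
now [ 504.7 -136.1  240. ] grasp z 69.0 yaw 90.04 t 12.075 open 0.686 grip 30.0 F [-3.   0.8  6.5]
(414, 184, 200, 90) [0.3202, -0.0905, -0.1309] turn 0.04
```

Request:
{"api": "carry_out", "payload": {"series": [[0,0,-0.03,0,0.5],[0,0,-0.08,0,0.5],[0,0,-0.13,0,0.5],[0.03,-0.008,-0.13,0,0.5],[0.08,-0.022,-0.13,0,0.5],[0.13,-0.036,-0.13,0,0.5],[0.18,-0.051,-0.13,0,0.5],[0.23,-0.065,-0.13,0,0.5],[0.28,-0.079,-0.13,0,0.5],[0.31,-0.088,-0.13,0,0.5],[0.32,-0.09,-0.13,0,0.5],[0.32,-0.09,-0.13,0,0.5],[0.32,-0.09,-0.09,0,0.5],[0.32,-0.09,-0.05,0,0.5],[0.32,-0.09,-0.02,0,0.5],[0.32,-0.09,-0.005,0,0.5],[0.32,-0.09,0.002,0,0.5],[0.32,-0.09,0.004,0,0.5],[0.32,-0.09,0.004,0,0.5],[0.32,-0.09,0.004,0,0.5]]}}

```text
t: 14.58
eef_pos: [414.7, 183.7, 236.3]
tcp_rot: [3.141, -0.0, 1.572]
ft_force: [-0.2, 0.0, -3.9]
opening: 0.688
grip_force: 30.0
```

Run:
```python
from h import *
go([])
```

```text
now [414.7 183.7 236.3] grasp z 65.3 yaw 90.04 t 14.575 open 0.688 grip 30.0 F [-0.2  0.  -3.9]
```

Not quite touching (contact expected at about z 64); lower 1.5 mm more, open, rise, and look from above.

Request:
{"api": "carry_out", "payload": {"series": [[0,0,0.001,0,0.5],[0,0,0.0015,0,0.5],[0,0,0.0015,0,0.5],[0,0,0.0015,0,0.75],[0,0,0.0015,0,1],[0,0,0.0015,0,1],[0,0,0.0015,0,1],[0,0,0.0015,0,1],[0,0,-0.03,0,1],[0,0,-0.08,0,1],[0,0,-0.13,0,1],[0,0,-0.168,0,1],[0,0,-0.168,0,1],[0,0,-0.168,0,1]]}}

```text
t: 16.32
eef_pos: [414.4, 183.7, 403.1]
tcp_rot: [-3.141, 0.0, 1.572]
ft_force: [-0.6, 0.7, -0.4]
opening: 1.005
grip_force: 0.0
```

Run:
```python
from h import *
p,d=env.read_camera("top");cv2.imwrite("pics/t2.png",cv2.resize(p[130:300,110:410,::-1],None,fx=2.6,fy=2.6));np.savez("pics/t2.npz",p=p,d=d)
wrist("w3")
go([(583,-187,150,94),(583,-187,30,94),(567,-372,200,0)])
```

```text
now [414.5 183.7 402.6] grasp z 231.6 yaw 90.04 t 16.425 open 0.999 grip 0.0 F [ 0.4 -1.   0.2]
(583, -187, 150, 94) [-0.3708, 0.1683, 0.0815] turn -3.96
(583, -187, 30, 94) [-0.3708, 0.1686, 0.2015] turn -3.96
(567, -372, 200, 0) [-0.5558, 0.1521, 0.0316] turn 90.04
```

View pics/w3.png

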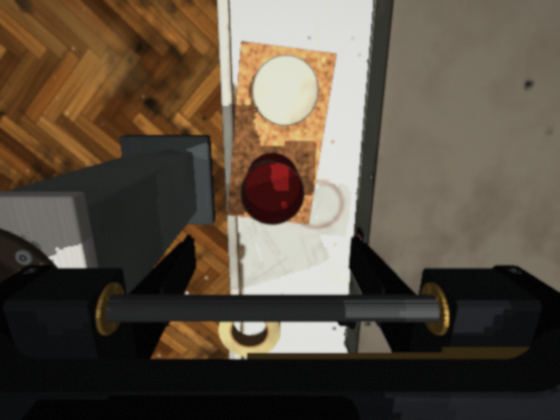

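The jar (285,90) and the tin (272,188) stand on the mat, upright. Next a look over the board.

Request:
{"api": "carry_out", "payload": {"series": [[-0.05,0.014,0,8,1],[-0.11,0.03,0,16,1],[-0.17,0.047,0,24,1],[-0.23,0.063,0,32,1],[-0.29,0.08,0,40,1],[-0.35,0.096,0,50,1],[-0.41,0.112,0,60,1],[-0.47,0.13,0,70,1],[-0.52,0.145,0,80,1],[-0.556,0.152,0,90,1],[-0.556,0.152,0,90,1],[-0.556,0.152,0,90,1],[-0.556,0.152,0,90,1],[-0.556,0.152,0,90,1]]}}

```text
t: 18.18
eef_pos: [567.2, -371.2, 404.0]
tcp_rot: [3.142, -0.0, 0.002]
ft_force: [-0.3, 0.3, -0.1]
opening: 1.002
grip_force: 0.0
```

Run:
```python
from h import *
go([(583,-187,150,94)]);wrist("w4")
```

```text
now [ 567.2 -371.2  404. ] grasp z 233.0 yaw 0.14 t 18.175 open 1.002 grip 0.0 F [-0.3  0.3 -0.1]
(583, -187, 150, 94) [0.0163, -0.1842, 0.083] turn -93.86
```

View pics/w4.png

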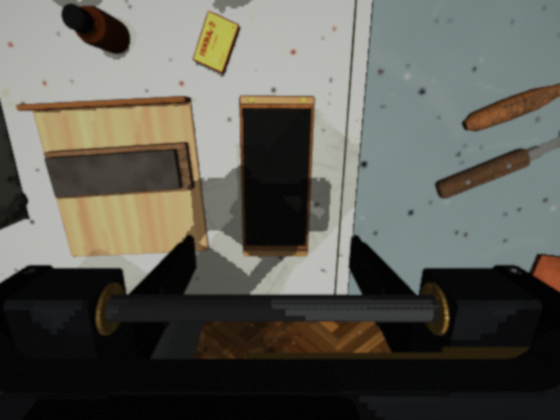

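The board spans (241–313, 97–255), its dark rubber (243–311, 108–247), and the stone is at (118,170).

Run:
```python
from h import *
def big(m):
    n,l,s,_=cv2.connectedComponentsWithStats(m.astype(np.uint8));i=1+s[1:,4].argmax();return l==i
f=np.load("pics/w4.npz");p,d,T,K=f['p'],f['d'],f['T'],f['K'];W=cloud(K,T,d)
b=np.zeros(d.shape,bool);b[90:262,232:320]=1
m=big(b&(p.max(2)<45));v,u=np.nonzero(m);print("rubber",rect(cast(K,T,np.c_[u,v],10)))
hsv=cv2.cvtColor(p,cv2.COLOR_RGB2HSV)
m=big(b&(W[...,2]>5)&(W[...,2]<25));print("board depth",rect(W[m]))
m=b&(hsv[...,1]>110)&(hsv[...,2]>60);v,u=np.nonzero(m);print("wood",u.min(),u.max(),v.min(),v.max())
C=cast(K,T,[(240,97),(314,97),(244,255),(308,255)],16).round(1);print(C,C.mean(0))
f=np.load("pics/w3.npz");print("mat near edge",cast(f['K'],f['T'],[(230,213),(312,222)],3).round(1))
```

```text
rubber (array([ 566.7, -376.6]), 176.6, 83.8, 0.08)
board depth (array([ 567.4, -377.5]), 204.7, 89.8, -0.14)
wood 240 313 96 255
[[ 667.8 -335.2   16. ]
 [ 668.1 -420.1   16. ]
 [ 467.9 -335.1   16. ]
 [ 468.3 -420.9   16. ]] [ 568.025 -377.825   16.   ]
mat near edge [[360.  136.9   3. ]
 [469.1 124.5   3. ]]
```

Request:
{"api": "carry_out", "payload": {"series": [[0.004,-0.04,0,-10,1],[0.008,-0.09,0,-20,1],[0.012,-0.14,0,-30,1],[0.016,-0.184,0,-40,1],[0.016,-0.184,0,-50,1],[0.016,-0.184,0,-60,1],[0.016,-0.184,0,-70,1],[0.016,-0.184,0,-80,1],[0.016,-0.184,0.03,-90,1],[0.016,-0.184,0.06,-93.9,1],[0.016,-0.184,0.11,-93.9,1],[0.016,-0.184,0.15,-93.9,1],[0.016,-0.184,0.175,-93.9,1],[0.016,-0.184,0.185,-93.9,1],[0.016,-0.184,0.185,-93.9,1],[0.016,-0.184,0.185,-93.9,1]]}}

```text
t: 20.23
eef_pos: [583.2, -188.1, 219.9]
tcp_rot: [3.14, 0.001, 1.64]
ft_force: [-0.0, 0.1, -0.6]
opening: 1.0
grip_force: 0.0
```

Run:
```python
from h import *
go([(583,-187,31,94)]);wrist("w5")
```

```text
now [ 583.2 -188.1  219.9] grasp z 48.9 yaw 93.96 t 20.225 open 1.0 grip 0.0 F [-0.   0.1 -0.6]
(583, -187, 31, 94) [0.0011, -0.0001, 0.0179] turn -0.04
```

View pics/w5.png

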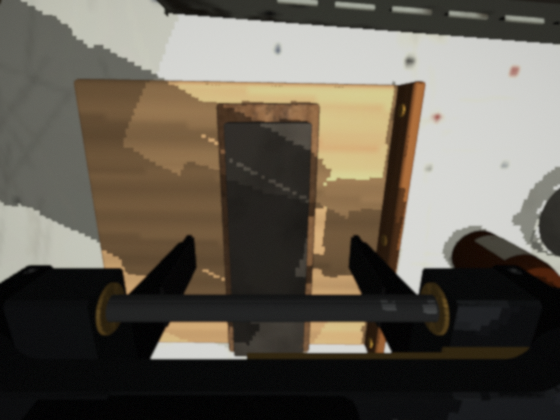

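The fingers (tips at (190,245) and (355,245)) straddle the stone (228–310 wide), parallel to it, with clearance on the strip side; go down and close.

Request:
{"api": "carry_out", "payload": {"series": [[0.001,0,0.009,0,1],[0.001,0,0.016,0,1],[0.001,0,0.018,0,1],[0.001,0,0.018,0,1],[0.001,0,0.018,0,0.45],[0.001,0,0.018,0,0.45],[0.001,0,0.018,0,0.45],[0.001,0,0.018,0,0.45],[0.001,0,0.018,0,0.45],[0.001,0,0.018,0,0.45],[0.001,0,0.018,0,0.45],[0.001,0,0.018,0,0.45]]}}

```text
t: 21.78
eef_pos: [582.6, -187.0, 200.7]
tcp_rot: [-3.141, -0.0, 1.64]
ft_force: [-5.4, -1.4, 4.6]
opening: 0.604
grip_force: 30.0
```

Run:
```python
from h import *
go([(567.5,-377,100,0)])
```

```text
now [ 582.6 -187.   200.7] grasp z 29.7 yaw 93.95 t 21.775 open 0.604 grip 30.0 F [-5.4 -1.4  4.6]
(567.5, -377, 100, 0) [-0.1884, -0.0282, -0.0703] turn 93.95
```

Request:
{"api": "carry_out", "payload": {"series": [[0,0,-0.01,0,0.45],[0,0,-0.03,0,0.45],[0,0,-0.06,0,0.45],[0,0,-0.08,0,0.45],[-0.02,-0.003,-0.08,8,0.45],[-0.04,-0.006,-0.08,16,0.45],[-0.06,-0.009,-0.08,24,0.45],[-0.08,-0.012,-0.08,32,0.45],[-0.1,-0.015,-0.08,40,0.45],[-0.12,-0.018,-0.08,48,0.45],[-0.14,-0.021,-0.08,56,0.45],[-0.16,-0.024,-0.08,64,0.45],[-0.18,-0.027,-0.08,72,0.45],[-0.188,-0.028,-0.08,80,0.45],[-0.188,-0.028,-0.08,88,0.45],[-0.188,-0.028,-0.08,93.9,0.45],[-0.188,-0.028,-0.08,93.9,0.45],[-0.188,-0.028,-0.08,93.9,0.45],[-0.188,-0.028,-0.06,93.9,0.45],[-0.188,-0.028,-0.06,93.9,0.45]]}}

```text
t: 24.28
eef_pos: [567.5, -376.2, 258.2]
tcp_rot: [-3.139, 0.003, 0.001]
ft_force: [-0.7, 1.0, -5.0]
opening: 0.607
grip_force: 30.0
```

Run:
```python
from h import *
go([(567.5,-377,33,0)]);wrist("w6")
```

```text
now [ 567.5 -376.2  258.2] grasp z 87.2 yaw 0.08 t 24.275 open 0.607 grip 30.0 F [-0.7  1.  -5. ]
(567.5, -377, 33, 0) [0.0002, 0.0009, 0.0542] turn 0.08
```

View pics/w6.png

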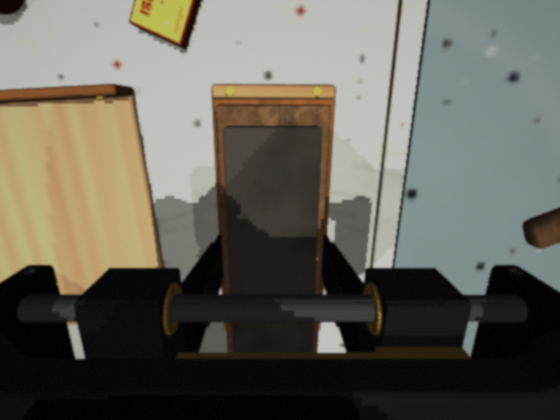

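Run:
```python
from h import *
f=np.load("pics/w6.npz");T,K,d=f['T'],f['K'],f['d'];W=cloud(K,T,d)
print(cast(K,T,[(272,104)],81.5),cast(K,T,[(272,127)],95.5));print(W[130:235:25,235].round(1),W[130:235:25,312].round(1))
```

```text
[[ 655.17473179 -376.66680002   81.5       ]] [[ 644.92914197 -376.73573244   95.5       ]]
[[ 643.6 -359.8   95.8]
 [ 632.1 -359.4   95.5]
 [ 620.  -358.9   94.8]
 [ 607.2 -358.4   94.3]
 [ 594.4 -358.2   95.7]] [[ 643.6 -395.2   94.4]
 [ 632.1 -395.6   94.6]
 [ 620.2 -396.1   95.2]
 [ 608.  -396.4   96.6]
 [ 594.1 -397.2   94.6]]
```

Request:
{"api": "carry_out", "payload": {"series": [[-0.002,0.001,0.02,0,0.45],[-0.002,0.001,0.035,0,0.45],[-0.002,0.001,0.045,0,0.45],[-0.002,0.001,0.052,0,0.45],[-0.002,0.001,0.055,0,0.45],[-0.002,0.001,0.055,0,0.45],[-0.002,0.001,0.055,0,0.45]]}}

```text
t: 25.2
eef_pos: [566.0, -377.6, 206.2]
tcp_rot: [3.141, -0.001, 0.001]
ft_force: [-0.2, -0.2, -4.2]
opening: 0.605
grip_force: 30.0
```

Request:
{"api": "carry_out", "payload": {"series": [[0,0,0.0015,0,0.45],[0,0,0.003,0,0.45],[0,0,0.0035,0,0.45],[0,0,0.0035,0,0.45],[0,0,0.0035,0,0.45]]}}

```text
t: 25.82
eef_pos: [565.8, -377.6, 202.8]
tcp_rot: [3.141, -0.0, 0.001]
ft_force: [-3.0, 2.1, 6.5]
opening: 0.608
grip_force: 30.0
```

Contact. Open, rise and look.

Request:
{"api": "carry_out", "payload": {"series": [[0,0,0,0,0.65],[0,0,0,0,0.8],[0,0,0,0,1],[0,0,0,0,1],[0,0,0,0,1],[0,0,0,0,1],[0,0,-0.02,0,1],[0,0,-0.06,0,1],[0,0,-0.12,0,1],[0,0,-0.17,0,1],[0,0,-0.203,0,1],[0,0,-0.203,0,1],[0,0,-0.203,0,1],[0,0,-0.203,0,1]]}}

```text
t: 27.58
eef_pos: [565.8, -377.6, 404.1]
tcp_rot: [-3.14, 0.001, 0.001]
ft_force: [1.1, -0.5, -0.1]
opening: 1.001
grip_force: 0.0
```

Run:
```python
from h import *
p,d,T,K=wrist("w7");W=cloud(K,T,d)
b=np.zeros(d.shape,bool);b[90:262,232:320]=1
m=b&(W[...,2]>34)&(W[...,2]<50);print("stone",m.sum(),np.median(W[m][:,2]),rect(W[m]))
m=b&(W[...,2]>5)&(W[...,2]<50);print("board+stone",rect(W[m]))
pt,dt=env.read_camera("top");c=env.get_calibration("top");W=cloud(c["intrinsics"],c["cam_to_world"],dt)
for n,x0,x1,zr in (("jar",365,480,(87,100)),):
    b=(W[...,0]>375)&(W[...,0]<475)&(W[...,1]>225)&(W[...,1]<340)&(W[...,2]>82)&(W[...,2]<105);print("jar",rect(W[b]))
cv2.imwrite("pics/t3.png",cv2.resize(pt[130:300,110:410,::-1],None,fx=2.6,fy=2.6))
go([(414.5,183.7,230,90),(425.6,283.8,230,90)])
```

```text
stone 4938 40.09997313047546 (array([ 568.4, -379.1]), 149.7, 46.1, 0.13)
board+stone (array([ 568.2, -377.5]), 203.3, 89.8, -0.13)
jar (array([425.9, 286. ]), 60.1, 60.0, 68.32)
now [ 565.9 -377.6  404.2] grasp z 233.2 yaw 0.04 t 27.675 open 0.999 grip 0.0 F [ 0.1 -0.5  0.8]
(414.5, 183.7, 230, 90) [-0.1509, -0.5614, 0.004] turn -89.96
(425.6, 283.8, 230, 90) [-0.1398, -0.6615, 0.0041] turn -89.96
```

View pics/t3.png

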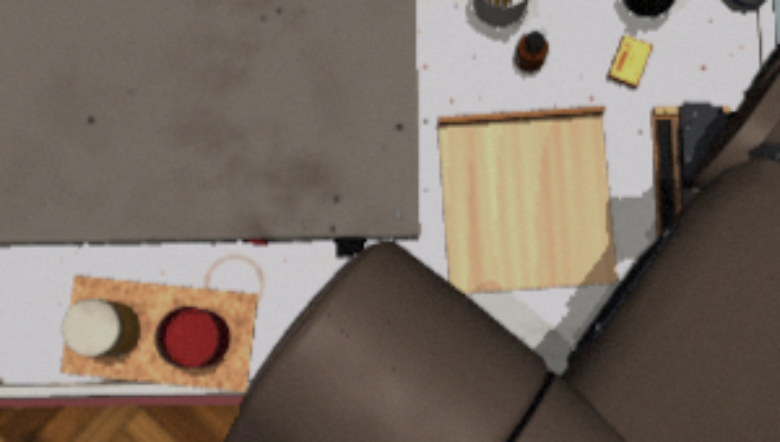

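The stone is centred within 2 mm and lies flat; the jar (97,327) and the tin (193,337) stand on the mat. Now the tin goes back.

Request:
{"api": "carry_out", "payload": {"series": [[-0.015,-0.055,0,-8,1],[-0.031,-0.115,0,-17,1],[-0.047,-0.175,0,-26,1],[-0.063,-0.235,0,-35,1],[-0.079,-0.295,0,-44,1],[-0.095,-0.355,0,-53,1],[-0.111,-0.415,0,-62,1],[-0.127,-0.475,0,-71,1],[-0.143,-0.53,0,-80,1],[-0.151,-0.561,0,-90,1],[-0.151,-0.561,0,-90,1],[-0.151,-0.561,0.0,-90,1],[-0.151,-0.561,0.05,-90,1],[-0.151,-0.561,0.09,-90,1],[-0.151,-0.561,0.13,-90,1],[-0.151,-0.561,0.155,-90,1],[-0.151,-0.561,0.169,-90,1],[-0.151,-0.561,0.169,-90,1],[-0.151,-0.561,0.169,-90,1]]}}

```text
t: 30.05
eef_pos: [414.7, 183.1, 237.0]
tcp_rot: [3.14, -0.0, 1.571]
ft_force: [0.1, -0.3, -0.4]
opening: 1.0
grip_force: 0.0
```

Request:
{"api": "carry_out", "payload": {"series": [[0,0,0,0,0.5],[0,0,0,0,0.5],[0,0,0,0,0.5],[0,0,0,0,0.5],[0,0,0,0,0.5],[0,0,0,0,0.5]]}}

```text
t: 30.8
eef_pos: [414.3, 183.3, 236.4]
tcp_rot: [-3.142, -0.0, 1.572]
ft_force: [-2.2, -0.3, 5.3]
opening: 0.686
grip_force: 30.0
```

Run:
```python
from h import *
go([(504.7,-136.1,200,90),(504.7,-136.1,70,90)])
```

```text
now [414.3 183.3 236.4] grasp z 65.4 yaw 90.05 t 30.8 open 0.686 grip 30.0 F [-2.2 -0.3  5.3]
(504.7, -136.1, 200, 90) [-0.3195, 0.0901, -0.1347] turn 0.05
(504.7, -136.1, 70, 90) [-0.3195, 0.0901, -0.0047] turn 0.05
```

Request:
{"api": "carry_out", "payload": {"series": [[0,0,-0.03,0,0.5],[0,0,-0.08,0,0.5],[0,0,-0.13,0,0.5],[-0.03,0.008,-0.13,0,0.5],[-0.08,0.022,-0.13,0,0.5],[-0.13,0.036,-0.13,0,0.5],[-0.18,0.051,-0.13,0,0.5],[-0.23,0.065,-0.13,0,0.5],[-0.28,0.079,-0.13,0,0.5],[-0.31,0.088,-0.13,0,0.5],[-0.32,0.09,-0.13,0,0.5],[-0.32,0.09,-0.13,0,0.5],[-0.32,0.09,-0.09,0,0.5],[-0.32,0.09,-0.05,0,0.5],[-0.32,0.09,-0.025,0,0.5],[-0.32,0.09,-0.012,0,0.5],[-0.32,0.09,-0.007,0,0.5],[-0.32,0.09,-0.007,0,0.5],[-0.32,0.09,-0.007,0,0.5]]}}

```text
t: 33.17
eef_pos: [504.8, -136.6, 244.0]
tcp_rot: [3.14, 0.0, 1.572]
ft_force: [-0.1, 0.2, -2.9]
opening: 0.685
grip_force: 30.0
```

Request:
{"api": "carry_out", "payload": {"series": [[0,0,0.001,0,0.5],[0,0,0.002,0,0.5],[0,0,0.003,0,0.5],[0,0,0.003,0,0.5],[0,0,0.003,0,0.5]]}}

```text
t: 33.8
eef_pos: [504.6, -136.6, 241.3]
tcp_rot: [3.141, 0.0, 1.572]
ft_force: [-3.9, 2.2, 12.7]
opening: 0.684
grip_force: 30.0
```

Contact; release, rise, and work out the way to the jar.

Request:
{"api": "carry_out", "payload": {"series": [[0,0,-0.0005,0,0.6],[0,0,-0.0005,0,0.75],[0,0,-0.0005,0,1],[0,0,-0.0005,0,1],[0,0,-0.0005,0,1],[0,0,-0.0005,0,1],[0,0,-0.03,0,1],[0,0,-0.08,0,1],[0,0,-0.13,0,1],[0,0,-0.164,0,1],[0,0,-0.164,0,1],[0,0,-0.164,0,1]]}}

```text
t: 35.3
eef_pos: [504.4, -136.5, 403.4]
tcp_rot: [-3.141, -0.0, 1.572]
ft_force: [-0.1, 0.1, -0.3]
opening: 1.002
grip_force: 0.0
```

Run:
```python
from h import *
go([(425.6,283.8,66,90)])
```

```text
now [ 504.4 -136.5  403.4] grasp z 232.4 yaw 90.04 t 35.3 open 1.002 grip 0.0 F [-0.1  0.1 -0.3]
(425.6, 283.8, 66, 90) [0.4203, -0.0783, 0.1667] turn 0.04
```

Request:
{"api": "carry_out", "payload": {"series": [[0.05,-0.01,0,0,1],[0.11,-0.021,0,0,1],[0.17,-0.032,0,0,1],[0.23,-0.043,0,0,1],[0.29,-0.055,0,0,1],[0.35,-0.066,0,0,1],[0.4,-0.075,0,0,1],[0.42,-0.078,0,0,1],[0.42,-0.078,0,0,1],[0.42,-0.078,0.0,0,1],[0.42,-0.078,0.05,0,1],[0.42,-0.078,0.09,0,1],[0.42,-0.078,0.13,0,1],[0.42,-0.078,0.155,0,1],[0.42,-0.078,0.167,0,1],[0.42,-0.078,0.167,0,1],[0.42,-0.078,0.167,0,1]]}}

```text
t: 37.42
eef_pos: [426.6, 283.2, 238.1]
tcp_rot: [3.14, -0.001, 1.571]
ft_force: [0.5, 0.7, 0.9]
opening: 0.999
grip_force: 0.0
```

Request:
{"api": "carry_out", "payload": {"series": [[0,0,0,0,0.5],[0,0,0,0,0.5],[0,0,0,0,0.5],[0,0,0,0,0.5],[0,0,0,0,0.5],[0,0,0,0,0.5]]}}

```text
t: 38.17
eef_pos: [426.3, 283.4, 237.4]
tcp_rot: [3.142, -0.0, 1.572]
ft_force: [-2.1, -0.1, 3.3]
opening: 0.652
grip_force: 30.0
```

Run:
```python
from h import *
go([(508.9,-240.1,200,90),(508.9,-240.1,74,90)])
```

```text
now [426.3 283.4 237.4] grasp z 66.4 yaw 90.05 t 38.175 open 0.652 grip 30.0 F [-2.1 -0.1  3.3]
(508.9, -240.1, 200, 90) [-0.5235, 0.0822, -0.1337] turn 0.05
(508.9, -240.1, 74, 90) [-0.5235, 0.0822, -0.0077] turn 0.05
```

Request:
{"api": "carry_out", "payload": {"series": [[0,0,-0.03,0,0.5],[0,0,-0.08,0,0.5],[0,0,-0.13,0,0.5],[-0.04,0.006,-0.13,0,0.5],[-0.09,0.014,-0.13,0,0.5],[-0.14,0.022,-0.13,0,0.5],[-0.19,0.03,-0.13,0,0.5],[-0.24,0.038,-0.13,0,0.5],[-0.29,0.046,-0.13,0,0.5],[-0.34,0.054,-0.13,0,0.5],[-0.39,0.062,-0.13,0,0.5],[-0.44,0.069,-0.13,0,0.5],[-0.49,0.077,-0.13,0,0.5],[-0.515,0.081,-0.13,0,0.5],[-0.5235,0.0822,-0.13,0,0.5],[-0.5235,0.0822,-0.13,0,0.5],[-0.5235,0.0822,-0.11,0,0.5],[-0.5235,0.0822,-0.08,0,0.5],[-0.5235,0.0822,-0.05,0,0.5],[-0.5235,0.0822,-0.05,0,0.5]]}}

```text
t: 40.67
eef_pos: [508.8, -238.6, 285.9]
tcp_rot: [-3.138, -0.002, 1.573]
ft_force: [0.5, -0.5, -2.4]
opening: 0.647
grip_force: 30.0
```

Request:
{"api": "carry_out", "payload": {"series": [[0,0,0.02,0,0.5],[0,0,0.035,0,0.5],[0,0,0.043,0,0.5],[0,0,0.043,0,0.5],[0,0,0.043,0,0.5]]}}

```text
t: 41.3
eef_pos: [509.1, -240.1, 244.7]
tcp_rot: [3.141, 0.0, 1.572]
ft_force: [0.1, 0.3, -1.7]
opening: 0.647
grip_force: 30.0
```

Grasp z is 73.7, contact at about 71.4: 2.5 mm more.

Request:
{"api": "carry_out", "payload": {"series": [[0,0,0.001,0,0.5],[0,0,0.002,0,0.5],[0,0,0.0025,0,0.5],[0,0,0.0025,0,0.5],[0,0,0.0025,0,0.5]]}}

```text
t: 41.92
eef_pos: [509.0, -240.1, 242.4]
tcp_rot: [3.141, 0.0, 1.572]
ft_force: [-2.0, 0.7, 5.9]
opening: 0.648
grip_force: 30.0
```

Request:
{"api": "carry_out", "payload": {"series": [[0,0,0,0,0.7],[0,0,0,0,0.85],[0,0,0,0,1],[0,0,0,0,1],[0,0,0,0,1],[0,0,0,0,1],[0,0,-0.03,0,1],[0,0,-0.08,0,1],[0,0,-0.13,0,1],[0,0,-0.162,0,1],[0.053,0.021,-0.162,0,1],[0.053,0.021,-0.162,0,1],[0.053,0.021,-0.162,0,1],[0.053,0.021,-0.162,0,1],[0.053,0.021,-0.162,0,1]]}}

```text
t: 43.8
eef_pos: [529.7, -187.8, 403.5]
tcp_rot: [-3.141, -0.0, 1.571]
ft_force: [-0.7, -0.2, 0.5]
opening: 0.999
grip_force: 0.0
```

Run:
```python
from h import *
def big(m):
    n,l,s,_=cv2.connectedComponentsWithStats(m.astype(np.uint8));i=1+s[1:,4].argmax();return l==i
go([]);p,d,T,K=wrist("w8");W=cloud(K,T,d)
for n,b,zr in(("tinrim",(205,105,290,185),(82,95)),("jar",(215,195,290,275),(91,102))):
    q=np.zeros(d.shape,bool);q[b[1]:b[3],b[0]:b[2]]=1
    m=big(q&(W[...,2]>zr[0])&(W[...,2]<zr[1]));print(n,m.sum(),np.median(W[m][:,2]).round(1),rect(W[m]))
```

```text
now [ 529.7 -187.8  403.5] grasp z 232.5 yaw 89.99 t 43.8 open 0.999 grip 0.0 F [-0.7 -0.2  0.5]
tinrim 345 86.3 (array([ 506.1, -135.8]), 65.9, 65.9, 46.16)
jar 2486 95.5 (array([ 511.2, -240.1]), 60.7, 60.1, 64.46)
```

View pics/w8.png

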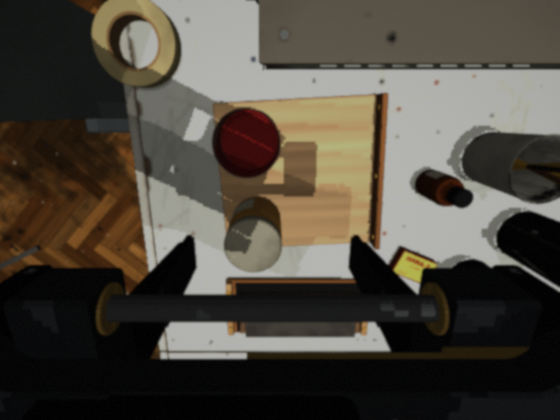

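The tin (246,143) and the jar (253,242) are back within 2 mm of their starting spots. The stone is on the board, nothing else has moved, and the arm is clear.

```bash
python3 -c "
from cell import env
print(env.job_done())"
```

```text
the job is handed in; nothing more can be done
None
```

The job is handed in: by my last camera measurements the stone lies flat on the board within about 2 mm of centre, and the jar and the tin stand upright within about 2 mm of where they started; the hand-in call returned no verdict.

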